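# Show the setter the ring and its stones

### The arm

A 6-joint arm with a two-finger parallel gripper is mounted at the origin on the work surface. World frame = base frame: x ahead of the robot, y to its left, z up, the work surface at z = 0. Lengths are in mm, angles in rad, forces in N, time in s.
With the tool pointing down it reaches from about 275 to 725 mm from the base axis. Payload 15.9 kg.
Tool frame: the origin (TCP) lies midway between the tips of the shut fingers; the grasp point (between the pads) lies 19 mm behind it; z points along the fingers, y is the line along which they close (so a half turn about z gives the same grasp; the last joint's range is limited). The gripper opens to 85 mm and grips with 20 to 120 N. Pads are 22 mm wide; open, the fingers measure 114 mm over their backs; the gripper's body (76 mm by 85 mm) begins 54 mm behind the grasp point. The pads swing forward as they close: fully open they stand 13 mm farther back than shut.
Start: joints at [-1.295, 0.213, -0.034, 1.323, 0, 1.571], TCP at [136.153, -481.09, 231.306] pointing down, gripper open.
Joint ranges: [-2.98, 2.98], [-0.74, 1.72], [-1.14, 1.35], [-2.1, 2.04], [-1.57, 1.44], [-3.14, 3.14]. Speed limits (rad/s): [1.89, 1.89, 2.39, 2.57, 3.14, 3.14].

### API

Orientations are given as a rotation vector (axis times angle).
In Python, from rig import arm gives the robot as it stands.
- The arm moves only by the tool arm_command, never from a script. Its argument "commands" is a list of rows, each an object of numbers: "rx", "ry", "rz": the turn, a rotation vector about the tool's x, y, z in degrees; "x", "y", "z": the shift along the tool's x, y, z in m; "jaw": the gripper's target within -1 to 1 (shut at 1, half-way at 0, fully open at -1). In form: [{"rx": .., "ry": .., "rz": .., "x": .., "y": .., "z": .., "jaw": ..}, ...]. A call has 1 to 10 rows; each row is the pose to reach, as a shift and turn from the pose commanded when the call began, along the tool's axes at that moment; what a row does not reach only later rows make up. A row lasts 1/8 s, in which the tool goes at most 62.5 mm and 10.7 degrees, less where a joint would pass 70% of its speed; a pose out of reach is approached as far as the arm can. A call with a gripper value outside its range is refused whole. The fingers move at their own pace and stop on an object; the grip force is fixed at half the most. Time passes only in rows, so rows that repeat a pose let the fingers close. It gives the time, the measured TCP pose, the force, the opening and the grip force at its end, in the units of the state.
- arm.observe(): the state, without advancing time (a new reading comes with each control period).
- arm.read_camera(name): name is "scene" or "top"; returns the picture (480x640x3 uint8, red, green, blue); there is no depth.
- arm.camera_params(name): a dict with "fov_y" (degrees; the focal length in pixels is half the picture's height over the tangent of half this angle, whatever the lens; pixels are square), "cx", "cy" (the principal point, pixels), "R" (3x3) and "t" (3): a world point X has camera coordinates R X + t. Camera axes: x right, y down, z forward; pixel columns grow to the right and rows downward; lengths in mm; the calibration is good to about 2 mm. A picture is of the moment at which its call begins. camera_params takes no time and is no camera call.
- arm.job_done(): hands the job in; it is judged then, once.
Trained networks look in the newest picture that a camera, given by its name, has taken for a name from the list of things; names that differ only in an ending like _2 or _b are one class to them, and where a whole thing is asked for, a point or a joint stands for the part that bears it (a point fixed in the world has none). Each returns a list of dicts, best first, with "conf" (0 to 1); they miss things now and then, are a little off and sometimes report something else, mostly with a low value. They report only what shows in the picture. A call takes as long as a camera call. They do not tell look-alikes from the thing itself.
- arm.cut_out(camera, label): "region" (480x640 bool, what is visible of it).
- arm.pinpoint(camera, label): "location" ([x, y, z] in mm, in the coordinates of the camera as it stood for that picture, good to about 4 mm: a listed point, or the origin of a listed thing).
The state is a dict: "time_s": time; "q": joint angles; "dq": joint speeds; "joint_torque": joint torques, N m; "position": TCP position; "eef_rot": TCP orientation; "ft_force": force on the tool from outside, world axes, zero at the start; "ft_torque": the same for the moment, N m; "opening": finger opening in mm; "finger_force": force on a finger pad.
Only numpy, scipy, OpenCV 4.12 (cv2) and the standard library are available. Lean on these libraries where they do the work, as an engineer would, in place of code of your own. Each camera call takes 0.05 s, during which the arm holds its last target. There are 200 camera calls.

### The job

Show the stone setter the next job: press the orange button of the microscope light right down, then point at the ring that stands on the steel plate, then point at the pot whose stones have the colour of that ring's stone. To point, bring the fingertips straight down to a couple of centimetres above the middle of the thing, without contact, and stay there for two seconds; finish while still pointing at the pot. Only the button is to be pressed: do not touch, move or pick up the rings, pots or tools, nor touch the plate or the pad.

Things in the scene. Friction and masses are not known exactly. Their poses are not given: they have to be found in the camera images.
- light_button (a joint): travel of the orange push button of the microscope light, in m: 0 when up, 0.006 when fully down. It springs back; fully down takes about 5 N
- light_button_top (a point): centre of the top face of the round orange button (28 mm across), which is pressed straight down. It stands in a black housing on a white control box 90 x 80 mm, 40 mm high, 15 mm off the box's centre; a small black dial, 10 mm high, is on the same box
- light_box: the white control box itself, fixed to the bench, 90 (x) x 80 (y) x 40 mm; origin at the centre of its underside
- plate: bare steel inspection plate, fixed to the bench, 130 x 130 x 4 mm; origin at the centre of its underside. One of the three rings stands near its middle
- pad: black rubber pad, fixed to the bench, 80 x 170 x 4 mm, on which the other two rings stand; origin at the centre of its underside
- ring_red: brass finger ring with a red stone, standing upright on a round pale wooden stand 48 mm across (loose on the plate or pad, 48 mm tall in all); origin at the centre of the stand's underside, z up
- stone_red (a point): top of that ring's red domed stone (20 mm across), 48 mm above the underside of its stand
- ring_green: brass finger ring with a green stone, standing upright on a round pale wooden stand 48 mm across (loose on the plate or pad, 48 mm tall in all); origin at the centre of the stand's underside, z up
- stone_green (a point): top of that ring's green domed stone (20 mm across), 48 mm above the underside of its stand
- ring_blue: brass finger ring with a blue stone, standing upright on a round pale wooden stand 48 mm across (loose on the plate or pad, 48 mm tall in all); origin at the centre of the stand's underside, z up
- stone_blue (a point): top of that ring's blue domed stone (20 mm across), 48 mm above the underside of its stand
- pot_red: low white pot, 50 mm across, heaped with small red stones, loose on the bench; origin at the centre of its underside, z up
- stones_red (a point): middle of the top of the heap of red stones in that pot, 26.5 mm above the bench
- pot_green: low white pot, 50 mm across, heaped with small green stones, loose on the bench; origin at the centre of its underside, z up
- stones_green (a point): middle of the top of the heap of green stones in that pot, 26.5 mm above the bench
- pot_blue: low white pot, 50 mm across, heaped with small blue stones, loose on the bench; origin at the centre of its underside, z up
- stones_blue (a point): middle of the top of the heap of blue stones in that pot, 26.5 mm above the bench
- wax: amber block of wax, 40 x 32 x 26 mm, loose; origin at the centre of its underside; leave alone
- screwdriver: screwdriver lying on the bench, loose; leave alone
- jar: amber jar with a black cap, 48 mm across, 60 mm tall, loose; origin at the centre of its underside; leave alone
- file: hand file with a wooden handle, 12 mm thick, 230 mm long, lying; origin under its middle; leave alone
There are look-alikes about, which are no part of the job. What is meant by the light_box is not brown, and is the larger of those in its own colour.

How it is judged:
By the outcome, as a careful person would: the job done as asked, in the order asked, and still so for the second after the job is handed in, with the robot touching nothing.
It also fails if it takes over 58 s, if anything falls off the work surface, if the arm or the gripper's body presses on something with over 40 N, if the wrist force passes 120 N, or if a joint passes its speed limit or range.

## Working session

There is one attempt and no reset: what is moved stays moved. The work goes in short steps, Python scripts to look and compute and a tool call to move; the robot and the scene stay as the last step left them, time stands still between calls to the robot, and variables do not carry over. Pictures are saved under pics/ and viewed, at most 10 in all, crops included, and the job is handed in when it is done.

Besides the shell and the picture viewer there is one more tool, called after ">>>" as a command line: name --argument value ..., lists and objects as JSON in quotes. arm_command: Moves the arm, as the interface text tells. Its arguments: {"type":"object","properties":{"commands":{"type":"array"}},"required":["commands"]}

```bash
mkdir -p pics; cat > h.py <<'E'
import numpy as np, cv2
from rig import arm
def cam(n):
    p=arm.camera_params(n); f=240/np.tan(np.radians(p['fov_y'])/2)
    return f,p['cx'],p['cy'],np.array(p['R']),np.array(p['t'])
def ray(n,u,v,z):
    f,cx,cy,R,t=cam(n); d=R.T@np.array([(u-cx)/f,(v-cy)/f,1]); o=-R.T@t
    return o+d*(z-o[2])/d[2]
def proj(n,X):
    f,cx,cy,R,t=cam(n); c=R@np.array(X)+t; return c[:2]/c[2]*f+[cx,cy]
def world(n,c):
    f,cx,cy,R,t=cam(n); return R.T@(np.array(c)-t)
E
python3 - <<'E'
from h import *
for n in('scene','top'):
    cv2.imwrite(f'pics/{n}1.png',arm.read_camera(n)[:,:,::-1])
    print(n,arm.camera_params(n))
    for l in 'light_button_top light_box plate ring_red ring_green ring_blue stones_red stones_green stones_blue'.split():
        for d in arm.pinpoint(n,l): print(l,round(d['conf'],2),world(n,d['location']).round(),proj(n,world(n,d['location'])).round())
s=arm.observe();print(s['time_s'],s['position'],s['eef_rot'],s['opening'])
E
```

```text
scene {'fov_y': 45.589585046394156, 'cx': 328.1337631367063, 'cy': 231.7082604819159, 'R': array([[-0.18176832,  0.98328815,  0.01023218],
       [ 0.72648421,  0.14129424, -0.67250028],
       [-0.6627073 , -0.11480573, -0.74002613]]), 't': array([ 109.3680886 , -359.58096565, 1540.94198565])}
light_button_top 0.55 [ 494. -272.   57.] [211. 195.]
light_button_top 0.48 [ 387. -125.   60.] [290. 169.]
light_button_top 0.44 [ 354. -301.   45.] [219. 155.]
light_box 0.82 [ 402. -129.   -0.] [288. 194.]
light_box 0.72 [ 357. -304.   -2.] [220. 171.]
light_box 0.61 [ 508. -269.    2.] [213. 218.]
light_box 0.51 [421.  -4.   1.] [341. 207.]
plate 0.98 [618. -43.   1.] [306. 273.]
ring_red 0.64 [622. -40.   5.] [306. 274.]
ring_green 0.97 [ 655. -260.    3.] [194. 271.]
ring_blue 0.97 [ 663. -346.    3.] [152. 268.]
stones_red 0.95 [504. 371.  26.] [519. 252.]
stones_red 0.57 [ 667. -345.   50.] [146. 254.]
stones_green 0.83 [605. 191.  25.] [425. 278.]
stones_blue 0.75 [448. 220.  22.] [444. 223.]
stones_blue 0.33 [503. 368.  26.] [518. 252.]
stones_blue 0.31 [606. 192.  26.] [426. 279.]
t
[... 515 characters left out ...]
 [ 508. -266.    0.] [459. 271.]
light_box 0.63 [ 399. -128.   -3.] [392. 329.]
light_box 0.46 [506. 375.  25.] [135. 280.]
plate 0.73 [619. -39.  -2.] [343. 220.]
ring_red 0.81 [621. -40.   5.] [343. 219.]
ring_green 0.57 [ 652. -252.    3.] [447. 201.]
ring_blue 0.96 [ 667. -348.    3.] [494. 192.]
stones_red 0.65 [505. 375.  28.] [134. 280.]
stones_red 0.42 [447. 218.  28.] [214. 308.]
stones_green 0.67 [605. 195.  31.] [226. 228.]
stones_green 0.59 [ 651. -251.    3.] [447. 201.]
stones_green 0.41 [ 511. -266.    1.] [459. 270.]
stones_blue 0.98 [446. 218.  27.] [214. 309.]
1.0 [ 136.14397725 -481.09286156  231.30869406] [ 3.11176346e+00  4.31838167e-01 -2.59529794e-05] 85.20871103653859
```

View pics/top1.png

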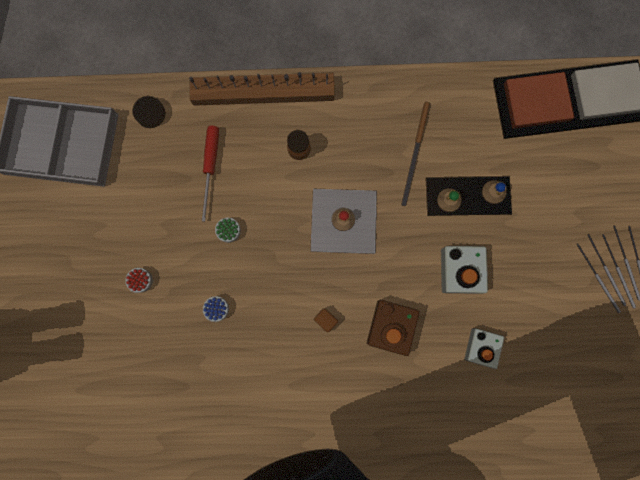

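View pics/scene1.png

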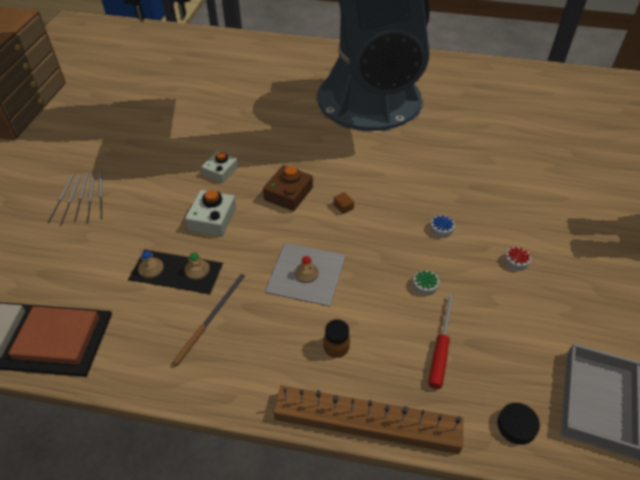

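Candidates for the button: the large white box (top 469,276; scene 211,196), the small white box (top 487,354; scene 221,157) and the brown box (top 394,336; scene 290,172). By the description it is the large white one. The plate ring is red (top 343,216), so the pot is the red one (top 138,280). Next I'll check the choice in a close crop and triangulate the points.

```bash
python3 - <<'E'
from h import *
ims={n:cv2.imread(f'pics/{n}1.png') for n in('scene','top')}
def blob(n,u,v,r,lo,hi):
    h=cv2.cvtColor(ims[n],cv2.COLOR_BGR2HSV); m=cv2.inRange(h,lo[:3],hi[:3])
    if lo[0]==0 and hi[0]<8: m|=cv2.inRange(h,(172,)+lo[1:],(180,)+hi[1:])
    k=np.zeros_like(m); cv2.circle(k,(u,v),r,255,-1); m&=k
    ys,xs=np.nonzero(m); return np.array([xs.mean(),ys.mean()]),len(xs),(xs.min(),xs.max(),ys.min(),ys.max())
def P(n):
    f,cx,cy,R,t=cam(n); return np.array([[f,0,cx],[0,f,cy],[0,0,1]])@np.c_[R,t]
for name,s,t,lo,hi,z in [('button',(211,196,18),(469,276,16),(3,150,90),(18,255,255),60),('stone_red',(306,261,10),(343,216,10),(0,150,70),(7,255,255),50),('pot_red',(518,256,16),(138,280,16),(0,130,50),(7,255,255),26)]:
    a=blob('scene',*s,lo,hi); b=blob('top',*t,lo,hi)
    X=cv2.triangulatePoints(P('scene'),P('top'),a[0],b[0]).ravel(); X=X[:3]/X[3]
    print(name,a,b,X.round(1),ray('scene',*a[0],z).round(1),ray('top',*b[0],z).round(1))
c=[cv2.resize(ims[n][y-45:y+45,x-60:x+60],(400,300),interpolation=2) for n,x,y in(('top',470,300),('scene',225,190),('top',343,220),('top',138,280))]
cv2.imwrite('pics/crop.png',np.vstack([np.hstack(c[:2]),np.hstack(c[2:])]))
from scipy.spatial.transform import Rotation as Ro
print(Ro.from_rotvec(arm.observe()['eef_rot']).as_matrix().round(3))
E
```

```text
button (array([211.31775701, 194.42990654]), 107, (np.int64(205), np.int64(217), np.int64(190), np.int64(199))) (array([469.40880503, 275.86792453]), 159, (np.int64(463), np.int64(476), np.int64(269), np.int64(282))) [ 494.7 -269.9   59.5] [ 495.2 -269.8   60. ] [ 494.7 -269.5   60. ]
stone_red (array([306.125 , 259.9375]), 48, (np.int64(302), np.int64(310), np.int64(257), np.int64(263))) (array([343.5942029, 215.1884058]), 69, (np.int64(339), np.int64(348), np.int64(211), np.int64(219))) [620.1 -39.6  45.9] [623.4 -39.4  50. ] [619.2 -38.7  50. ]
pot_red (array([518.59641256, 254.66816143]), 223, (np.int64(509), np.int64(529), np.int64(247), np.int64(262))) (array([136.92156863, 279.70980392]), 255, (np.int64(127), np.int64(147), np.int64(270), np.int64(290))) [506.9 371.6  22.7] [510.2 369.9  26. ] [506.6 371.4  26. ]
[[ 0.962  0.272 -0.   ]
 [ 0.272 -0.962 -0.   ]
 [-0.     0.    -1.   ]]
```

View pics/crop.png

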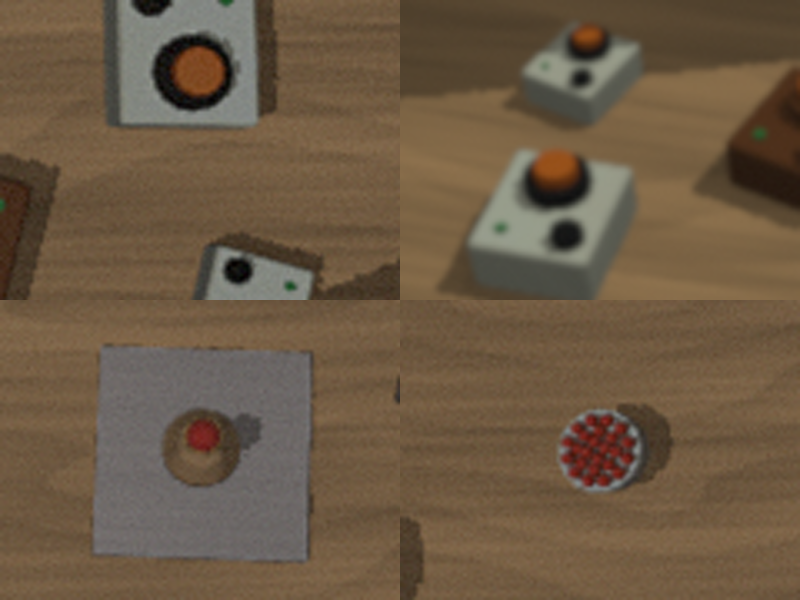

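The crop confirms it. The orange button is on the larger white box, which has a dial and a green LED, and a red stone stands on the plate. Button ≈ (494.5, -270, 60), stone top ≈ (621, -39.5, 52), pot ≈ (507, 371.5, 26.5). All are within reach and the heights are plausible. I'll move above the button with the fingers shut.

>>> arm_command --commands '[{"x":0.05,"y":-0.013,"jaw":1},{"x":0.1,"y":-0.026,"jaw":1},{"x":0.15,"y":-0.039,"jaw":1},{"x":0.2,"y":-0.053,"jaw":1},{"x":0.25,"y":-0.066,"jaw":1},{"x":0.3,"y":-0.079,"z":0.02,"jaw":1},{"x":0.35,"y":-0.092,"z":0.05,"jaw":1},{"x":0.402,"y":-0.1055,"z":0.09,"jaw":1},{"x":0.402,"y":-0.1055,"z":0.12,"jaw":1},{"x":0.402,"y":-0.1055,"z":0.14,"jaw":1}]'

```text
invalid input
```

>>> arm_command --commands '[{"jaw":1},{"jaw":1}]'

```text
invalid input
```

```bash
python3 - <<'E'
from h import *
s=arm.observe();print(s['time_s'],s['position'],s['eef_rot'],s['opening'],s['ft_force'])
a=arm.read_camera('scene')[130:250,140:300,::-1];b=arm.read_camera('top')[210:330,390:550,::-1]
cv2.imwrite('pics/c2.png',np.hstack([cv2.resize(i,(400,300),interpolation=2) for i in(a,b)]))
print(proj('scene',s['position']),proj('top',s['position']))
E
```

```text
1.0 [ 136.14397725 -481.09286156  231.30869406] [ 3.11176346e+00  4.31838167e-01 -2.59529794e-05] 85.20871103653859 [ 0.01459214 -1.13993685  0.06222822]
[162.95634228  24.54145851] [672.52143706 516.27647714]
```

View pics/c2.png

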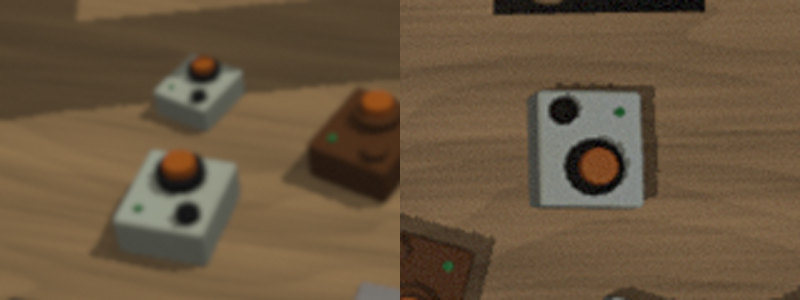

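Both moves were refused, probably because every key is required, so the arm hasn't moved. I'll resend with full rows.

>>> arm_command --commands '[{"rx":0,"ry":0,"rz":0,"x":0.05,"y":-0.013,"z":0,"jaw":1},{"rx":0,"ry":0,"rz":0,"x":0.1,"y":-0.026,"z":0,"jaw":1},{"rx":0,"ry":0,"rz":0,"x":0.15,"y":-0.039,"z":0,"jaw":1},{"rx":0,"ry":0,"rz":0,"x":0.2,"y":-0.053,"z":0,"jaw":1},{"rx":0,"ry":0,"rz":0,"x":0.25,"y":-0.066,"z":0,"jaw":1},{"rx":0,"ry":0,"rz":0,"x":0.3,"y":-0.079,"z":0.02,"jaw":1},{"rx":0,"ry":0,"rz":0,"x":0.35,"y":-0.092,"z":0.05,"jaw":1},{"rx":0,"ry":0,"rz":0,"x":0.402,"y":-0.1055,"z":0.09,"jaw":1},{"rx":0,"ry":0,"rz":0,"x":0.402,"y":-0.1055,"z":0.12,"jaw":1},{"rx":0,"ry":0,"rz":0,"x":0.402,"y":-0.1055,"z":0.14,"jaw":1}]'

```text
time_s: 2.35
position: [494.2, -269.1, 89.4]
eef_rot: [-3.11, -0.434, 0.003]
ft_force: [0.3, 0.3, -0.2]
opening: -0.4
finger_force: 0.0
```

```bash
python3 - <<'E'
from h import *
a=arm.read_camera('scene')[130:250,140:300,::-1];b=arm.read_camera('top')[210:330,390:550,::-1]
s=arm.observe();print(s['time_s'],s['position'],s['opening'],s['ft_force'])
cv2.imwrite('pics/c3.png',np.hstack([cv2.resize(i,(400,300),interpolation=2) for i in(a,b)]))
print((proj('scene',s['position'])-[140,130])*2.5,(proj('top',s['position'])-[390,210])*2.5)
E
```

```text
2.45 [ 493.10964174 -269.24076775   89.1958812 ] -0.10749824024133627 [-0.39584248 -0.46230918  0.32127336]
[174.7660886  133.94347626] [210.02992769 163.91912584]
```

View pics/c3.png

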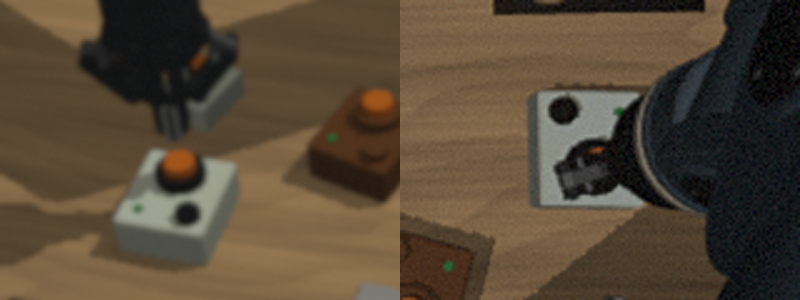

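The fingertips are centred above the button. Descend to about 62 and feel for contact.

>>> arm_command --commands '[{"rx":0,"ry":0,"rz":0,"x":0,"y":0,"z":0.012,"jaw":1},{"rx":0,"ry":0,"rz":0,"x":0,"y":0,"z":0.022,"jaw":1},{"rx":0,"ry":0,"rz":0,"x":0,"y":0,"z":0.027,"jaw":1},{"rx":0,"ry":0,"rz":0,"x":0,"y":0,"z":0.03,"jaw":1},{"rx":0,"ry":0,"rz":0,"x":0,"y":0,"z":0.032,"jaw":1},{"rx":0,"ry":0,"rz":0,"x":0,"y":0,"z":0.032,"jaw":1}]'

```text
time_s: 3.2
position: [494.2, -270.2, 59.5]
eef_rot: [3.112, 0.432, 0.0]
ft_force: [-2.2, 0.1, 3.7]
opening: 0.5
finger_force: 1.4
```

>>> arm_command --commands '[{"rx":0,"ry":0,"rz":0,"x":0,"y":0,"z":0.002,"jaw":1},{"rx":0,"ry":0,"rz":0,"x":0,"y":0,"z":0.004,"jaw":1},{"rx":0,"ry":0,"rz":0,"x":0,"y":0,"z":0.005,"jaw":1},{"rx":0,"ry":0,"rz":0,"x":0,"y":0,"z":0.005,"jaw":1}]'

```text
time_s: 3.7
position: [494.5, -270.3, 55.7]
eef_rot: [3.111, 0.432, 0.002]
ft_force: [-8.2, 3.5, 26.6]
opening: -0.2
finger_force: 12.9
```

Past the spring force (27 N against about 5 N) and stopped hard, so the button is fully down. Now lift and go over the red ring.

>>> arm_command --commands '[{"rx":0,"ry":0,"rz":0,"x":0,"y":0,"z":-0.03,"jaw":1},{"rx":0,"ry":0,"rz":0,"x":0,"y":0,"z":-0.08,"jaw":1},{"rx":0,"ry":0,"rz":0,"x":0.015,"y":-0.015,"z":-0.1,"jaw":1},{"rx":0,"ry":0,"rz":0,"x":0.045,"y":-0.045,"z":-0.1,"jaw":1},{"rx":0,"ry":0,"rz":0,"x":0.075,"y":-0.076,"z":-0.1,"jaw":1},{"rx":0,"ry":0,"rz":0,"x":0.105,"y":-0.107,"z":-0.1,"jaw":1},{"rx":0,"ry":0,"rz":0,"x":0.135,"y":-0.137,"z":-0.1,"jaw":1},{"rx":0,"ry":0,"rz":0,"x":0.165,"y":-0.168,"z":-0.1,"jaw":1},{"rx":0,"ry":0,"rz":0,"x":0.1845,"y":-0.187,"z":-0.1,"jaw":1},{"rx":0,"ry":0,"rz":0,"x":0.1845,"y":-0.187,"z":-0.1,"jaw":1}]'

```text
time_s: 4.95
position: [621.5, -38.2, 153.8]
eef_rot: [-3.111, -0.436, 0.0]
ft_force: [0.4, -0.8, 0.1]
opening: 0.2
finger_force: 0.0
```

```bash
python3 - <<'E'
from h import *
a=arm.read_camera('scene')[200:320,230:390,::-1]
s=arm.observe();print(s['time_s'],s['position'],s['opening'],s['ft_force'])
for n in('scene','top'):
    for l in('stone_red','stones_red'):
        for d in arm.pinpoint(n,l)[:2]: print(n,l,round(d['conf'],2),world(n,d['location']).round(1))
E
```

```text
5.0 [621.00450741 -39.32734372 153.86499184] -0.09080064093605526 [0.25344904 0.68427587 0.44053742]
scene stone_red 0.84 [622.3 -41.6  52.3]
scene stones_red 0.79 [503.7 367.8  26.1]
scene stones_red 0.37 [ 508.7 -269.     0.7]
top stone_red 0.65 [617.8 -35.9  53. ]
top stones_red 0.78 [506.2 376.4  26.7]
```

>>> arm_command --commands '[{"rx":0,"ry":0,"rz":0,"x":0,"y":0,"z":0.03,"jaw":1},{"rx":0,"ry":0,"rz":0,"x":0,"y":0,"z":0.055,"jaw":1},{"rx":0,"ry":0,"rz":0,"x":0,"y":0,"z":0.072,"jaw":1},{"rx":0,"ry":0,"rz":0,"x":0,"y":0,"z":0.081,"jaw":1},{"rx":0,"ry":0,"rz":0,"x":0,"y":0,"z":0.081,"jaw":1},{"rx":0,"ry":0,"rz":0,"x":0,"y":0,"z":0.081,"jaw":1}]'

```text
time_s: 5.95
position: [621.3, -40.2, 74.2]
eef_rot: [3.112, 0.431, 0.002]
ft_force: [-0.1, 0.7, -0.1]
opening: 0.5
finger_force: 0.0
```

```bash
python3 - <<'E'
from h import *
a=arm.read_camera('scene')[200:320,230:390,::-1];b=arm.read_camera('top')[160:280,270:430,::-1]
s=arm.observe();print(s['time_s'],s['position'],s['opening'],s['ft_force'])
cv2.imwrite('pics/c4.png',np.hstack([cv2.resize(i,(400,300),interpolation=2) for i in(a,b)]))
E
```

```text
6.05 [621.29723917 -40.01509682  74.10239577] -0.1087489463596827 [-0.58980821 -0.33214246 -0.63041472]
```

View pics/c4.png

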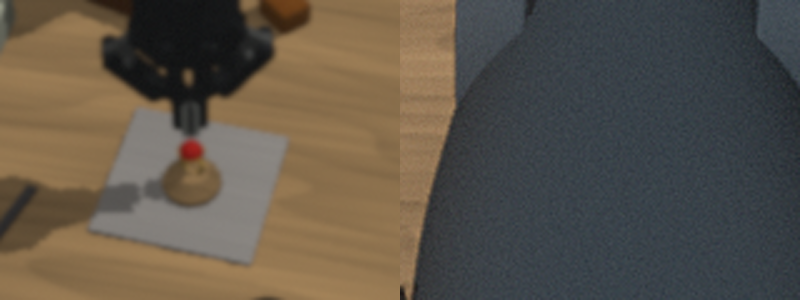

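The fingertips are right above the red stone, about 2 cm clear. Hold 2.5 s.

>>> arm_command --commands '[{"rx":0,"ry":0,"rz":0,"x":0,"y":0,"z":0,"jaw":1},{"rx":0,"ry":0,"rz":0,"x":0,"y":0,"z":0,"jaw":1},{"rx":0,"ry":0,"rz":0,"x":0,"y":0,"z":0,"jaw":1},{"rx":0,"ry":0,"rz":0,"x":0,"y":0,"z":0,"jaw":1},{"rx":0,"ry":0,"rz":0,"x":0,"y":0,"z":0,"jaw":1},{"rx":0,"ry":0,"rz":0,"x":0,"y":0,"z":0,"jaw":1},{"rx":0,"ry":0,"rz":0,"x":0,"y":0,"z":0,"jaw":1},{"rx":0,"ry":0,"rz":0,"x":0,"y":0,"z":0,"jaw":1},{"rx":0,"ry":0,"rz":0,"x":0,"y":0,"z":0,"jaw":1},{"rx":0,"ry":0,"rz":0,"x":0,"y":0,"z":0,"jaw":1}]'

```text
time_s: 7.3
position: [620.8, -40.0, 73.3]
eef_rot: [-3.112, -0.432, 0.0]
ft_force: [-0.3, -0.4, -0.3]
opening: -0.0
finger_force: 0.0
```

>>> arm_command --commands '[{"rx":0,"ry":0,"rz":0,"x":0,"y":0,"z":0,"jaw":1},{"rx":0,"ry":0,"rz":0,"x":0,"y":0,"z":0,"jaw":1},{"rx":0,"ry":0,"rz":0,"x":0,"y":0,"z":0,"jaw":1},{"rx":0,"ry":0,"rz":0,"x":0,"y":0,"z":0,"jaw":1},{"rx":0,"ry":0,"rz":0,"x":0,"y":0,"z":0,"jaw":1},{"rx":0,"ry":0,"rz":0,"x":0,"y":0,"z":0,"jaw":1},{"rx":0,"ry":0,"rz":0,"x":0,"y":0,"z":0,"jaw":1},{"rx":0,"ry":0,"rz":0,"x":0,"y":0,"z":0,"jaw":1},{"rx":0,"ry":0,"rz":0,"x":0,"y":0,"z":0,"jaw":1},{"rx":0,"ry":0,"rz":0,"x":0,"y":0,"z":0,"jaw":1}]'

```text
time_s: 8.55
position: [620.8, -39.9, 73.3]
eef_rot: [-3.112, -0.432, 0.0]
ft_force: [-0.3, 0.7, 0.4]
opening: 0.1
finger_force: 0.0
```

>>> arm_command --commands '[{"rx":0,"ry":0,"rz":0,"x":0,"y":0,"z":-0.04,"jaw":1},{"rx":0,"ry":0,"rz":0,"x":0,"y":0,"z":-0.08,"jaw":1},{"rx":0,"ry":0,"rz":0,"x":0,"y":-0.05,"z":-0.08,"jaw":1},{"rx":0,"ry":0,"rz":0,"x":0.001,"y":-0.105,"z":-0.08,"jaw":1},{"rx":0,"ry":0,"rz":0,"x":0.001,"y":-0.16,"z":-0.08,"jaw":1},{"rx":0,"ry":0,"rz":0,"x":0.001,"y":-0.215,"z":-0.08,"jaw":1},{"rx":0,"ry":0,"rz":0,"x":0.001,"y":-0.27,"z":-0.08,"jaw":1},{"rx":0,"ry":0,"rz":0,"x":0.002,"y":-0.325,"z":-0.08,"jaw":1},{"rx":0,"ry":0,"rz":0,"x":0.002,"y":-0.38,"z":-0.08,"jaw":1},{"rx":0,"ry":0,"rz":0,"x":0.002,"y":-0.427,"z":-0.08,"jaw":1}]'

```text
time_s: 9.8
position: [555.6, 231.3, 153.3]
eef_rot: [-3.043, -0.57, 0.017]
ft_force: [0.1, -0.1, -0.0]
opening: -0.1
finger_force: 0.0
```

>>> arm_command --commands '[{"rx":0,"ry":0,"rz":0,"x":0,"y":0,"z":0,"jaw":1},{"rx":0,"ry":0,"rz":0,"x":0,"y":0,"z":0,"jaw":1}]'

```text
time_s: 10.05
position: [555.4, 230.8, 153.3]
eef_rot: [-3.043, -0.57, 0.017]
ft_force: [0.4, -0.2, -0.2]
opening: -0.3
finger_force: 0.0
```

```bash
python3 - <<'E'
from h import *
from scipy.spatial.transform import Rotation as Ro
s=arm.observe();print(s['time_s'],s['position'],np.round(s['q'],3))
M=Ro.from_rotvec(s['eef_rot']).as_matrix();print(M.round(3))
for deg in(0,):
    print(M.T@(np.array([506.5,371.8,153.5])-s['position']))
E
```

```text
10.05 [555.42032441 230.7644194  153.27804205] [0.369 0.448 0.096 1.221 0.047 3.141]
[[ 0.932  0.361 -0.019]
 [ 0.362 -0.931  0.043]
 [-0.002 -0.047 -0.999]]
[   5.41094685 -149.02783948    6.76070384]
```

Joint 6 reached its limit. I'll turn the tool with the base, to a heading of 60°, and set it straight again.

```bash
python3 - <<'E'
from h import *
from scipy.spatial.transform import Rotation as Ro
s=arm.observe();M=Ro.from_rotvec(s['eef_rot']).as_matrix()
c,n=np.cos(np.pi/3),np.sin(np.pi/3)
T=np.array([[c,n,0],[n,-c,0],[0,0,-1]])
print(np.degrees(Ro.from_matrix(M.T@T).as_rotvec()))
E
```

```text
[ -2.62950664  -0.78089904 -38.78855547]
```

>>> arm_command --commands '[{"rx":-0.5,"ry":-0.2,"rz":-7.8,"x":0,"y":0,"z":0,"jaw":1},{"rx":-1.0,"ry":-0.3,"rz":-15.5,"x":0,"y":0,"z":0,"jaw":1},{"rx":-1.6,"ry":-0.5,"rz":-23.3,"x":0,"y":0,"z":0,"jaw":1},{"rx":-2.1,"ry":-0.6,"rz":-31,"x":0,"y":0,"z":0,"jaw":1},{"rx":-2.6,"ry":-0.8,"rz":-38.8,"x":0,"y":0,"z":0,"jaw":1},{"rx":-2.6,"ry":-0.8,"rz":-38.8,"x":0.0015,"y":-0.04,"z":0.0018,"jaw":1},{"rx":-2.6,"ry":-0.8,"rz":-38.8,"x":0.003,"y":-0.08,"z":0.0036,"jaw":1},{"rx":-2.6,"ry":-0.8,"rz":-38.8,"x":0.0045,"y":-0.12,"z":0.0054,"jaw":1},{"rx":-2.6,"ry":-0.8,"rz":-38.8,"x":0.0054,"y":-0.149,"z":0.0068,"jaw":1},{"rx":-2.6,"ry":-0.8,"rz":-38.8,"x":0.0054,"y":-0.149,"z":0.0068,"jaw":1}]'

```text
time_s: 11.3
position: [505.5, 373.5, 153.4]
eef_rot: [-2.718, -1.574, 0.001]
ft_force: [1.4, -0.5, -0.2]
opening: 0.0
finger_force: 0.0
```

```bash
python3 - <<'E'
from h import *
from scipy.spatial.transform import Rotation as Ro
s=arm.observe();print(s['time_s'],s['position'],np.round(s['q'],3))
M=Ro.from_rotvec(s['eef_rot']).as_matrix();print(M.round(3), M.T@(np.array([506.5,371.8,48])-s['position']))
for d in arm.pinpoint('scene','stones_red')[:1]: print(d['conf'],world('scene',d['location']))
a=arm.read_camera('scene')[:,:,::-1]; m=cv2.absdiff(a,cv2.imread('pics/scene1.png'))
for nm,x,y in(('redring',306,265),('pots',435,250)): print(nm,m[y-25:y+25,x-30:x+30].mean())
E
```

```text
11.3 [505.54922747 373.5032742  153.39898753] [6.360e-01 5.040e-01 1.850e-01 1.252e+00 1.000e-03 2.727e+00]
[[ 0.498  0.867 -0.001]
 [ 0.867 -0.498  0.   ]
 [ 0.    -0.001 -1.   ]] [ -1.00789066   1.75555632 105.39759893]
0.91 [504.80804225 368.77973896  26.70714112]
redring 31.802444444444443
pots 11.619444444444444
```

Straight down above the pot. Lower to about 21 mm above the heap.

>>> arm_command --commands '[{"rx":0,"ry":0,"rz":0,"x":-0.001,"y":0.001,"z":0.03,"jaw":1},{"rx":0,"ry":0,"rz":0,"x":-0.001,"y":0.001,"z":0.06,"jaw":1},{"rx":0,"ry":0,"rz":0,"x":-0.001,"y":0.001,"z":0.085,"jaw":1},{"rx":0,"ry":0,"rz":0,"x":-0.001,"y":0.001,"z":0.098,"jaw":1},{"rx":0,"ry":0,"rz":0,"x":-0.001,"y":0.001,"z":0.105,"jaw":1},{"rx":0,"ry":0,"rz":0,"x":-0.001,"y":0.001,"z":0.105,"jaw":1},{"rx":0,"ry":0,"rz":0,"x":-0.001,"y":0.001,"z":0.105,"jaw":1},{"rx":0,"ry":0,"rz":0,"x":-0.001,"y":0.001,"z":0.105,"jaw":1},{"rx":0,"ry":0,"rz":0,"x":-0.001,"y":0.001,"z":0.105,"jaw":1},{"rx":0,"ry":0,"rz":0,"x":-0.001,"y":0.001,"z":0.105,"jaw":1}]'

```text
time_s: 12.65
position: [506.5, 371.1, 48.7]
eef_rot: [-2.719, -1.572, 0.0]
ft_force: [-0.9, -0.1, 0.6]
opening: -0.1
finger_force: 0.0
```

```bash
python3 - <<'E'
from h import *
full=arm.read_camera('scene')[:,:,::-1]; s=arm.observe();print(s['time_s'],s['position'],s['ft_force'])
cv2.imwrite('pics/c5.png',np.hstack([cv2.resize(full,(480,360)),cv2.resize(full[180:300,465:572],(320,360),interpolation=2)]))
E
```

```text
12.7 [506.46387698 371.09373971  48.64015552] [-0.72303375 -0.10221083  1.09713885]
```

View pics/c5.png

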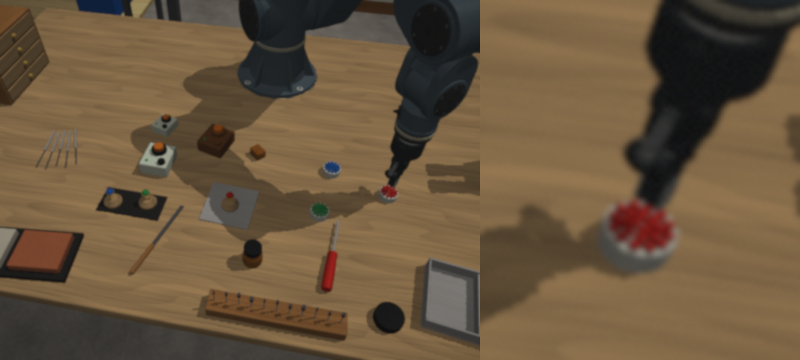

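The fingertips are above the middle of the red pot and nothing has been disturbed. Hold for over 2 s, then hand in.

>>> arm_command --commands '[{"rx":0,"ry":0,"rz":0,"x":0,"y":0,"z":0,"jaw":1},{"rx":0,"ry":0,"rz":0,"x":0,"y":0,"z":0,"jaw":1},{"rx":0,"ry":0,"rz":0,"x":0,"y":0,"z":0,"jaw":1},{"rx":0,"ry":0,"rz":0,"x":0,"y":0,"z":0,"jaw":1},{"rx":0,"ry":0,"rz":0,"x":0,"y":0,"z":0,"jaw":1},{"rx":0,"ry":0,"rz":0,"x":0,"y":0,"z":0,"jaw":1},{"rx":0,"ry":0,"rz":0,"x":0,"y":0,"z":0,"jaw":1},{"rx":0,"ry":0,"rz":0,"x":0,"y":0,"z":0,"jaw":1},{"rx":0,"ry":0,"rz":0,"x":0,"y":0,"z":0,"jaw":1},{"rx":0,"ry":0,"rz":0,"x":0,"y":0,"z":0,"jaw":1}]'

```text
time_s: 13.95
position: [506.5, 371.0, 48.6]
eef_rot: [-2.719, -1.572, 0.0]
ft_force: [-0.3, 0.8, 0.8]
opening: -0.1
finger_force: 0.0
```

>>> arm_command --commands '[{"rx":0,"ry":0,"rz":0,"x":0,"y":0,"z":0,"jaw":1},{"rx":0,"ry":0,"rz":0,"x":0,"y":0,"z":0,"jaw":1},{"rx":0,"ry":0,"rz":0,"x":0,"y":0,"z":0,"jaw":1},{"rx":0,"ry":0,"rz":0,"x":0,"y":0,"z":0,"jaw":1},{"rx":0,"ry":0,"rz":0,"x":0,"y":0,"z":0,"jaw":1},{"rx":0,"ry":0,"rz":0,"x":0,"y":0,"z":0,"jaw":1},{"rx":0,"ry":0,"rz":0,"x":0,"y":0,"z":0,"jaw":1},{"rx":0,"ry":0,"rz":0,"x":0,"y":0,"z":0,"jaw":1},{"rx":0,"ry":0,"rz":0,"x":0,"y":0,"z":0,"jaw":1},{"rx":0,"ry":0,"rz":0,"x":0,"y":0,"z":0,"jaw":1}]'

```text
time_s: 15.2
position: [506.5, 371.0, 48.6]
eef_rot: [-2.719, -1.572, 0.0]
ft_force: [0.1, 0.7, 0.4]
opening: 0.3
finger_force: 0.0
```

```bash
python3 -c "
from rig import arm
print(arm.observe()['time_s'],arm.job_done())"
```

```text
the job is handed in; nothing more can be done
15.2 None
```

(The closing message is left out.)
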